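# Make up the charge caddy for the next bronze pour

## Task

Make up the caddy for the next pour: lay each of the three paint-ended bronze ingots flat and lengthwise on the caddy plate of its own colour, wholly on the plate, and stand the sound crucible upright, with its whole foot on the white disc. Leave the unpainted ingot and the chipped crucible where they are, and do not drop the sound crucible or tip it over.

Things in the scene. Friction and masses are not known exactly. Their poses are not given: they have to be found in the camera images.
- ingot_red: Cast bronze (yellow-brown metal) bar, 80 long (x), 30 wide (y), 30 high mm, about 0.6 kg, lying flat on the bench; both ends painted red over 25 mm. To be moved. Origin: centre of its underside; x along its length, z up.
- ingot_blue: Cast bronze (yellow-brown metal) bar, 80 long (x), 30 wide (y), 30 high mm, about 0.6 kg, lying flat on the bench; both ends painted blue over 25 mm. To be moved. Origin: centre of its underside; x along its length, z up.
- ingot_green: Cast bronze (yellow-brown metal) bar, 80 long (x), 30 wide (y), 30 high mm, about 0.6 kg, lying flat on the bench; both ends painted green over 25 mm. To be moved. Origin: centre of its underside; x along its length, z up.
- ingot_bare: Cast bronze (yellow-brown metal) bar, 80 long (x), 30 wide (y), 30 high mm, about 0.6 kg, lying flat on the bench; with no paint at all: unknown alloy, to be left where it is. Nearby, unlisted: a loose cream firebrick bit, 55 by 48 by 32 mm, and a cold chisel, 150 mm long, 12 mm high. Origin: centre of its underside; x along its length, z up.
- crucible_sound: A whole round clay crucible (buff-coloured open cup) with an unbroken rim and clean, whitish inside, its thick floor 30 mm above the foot, 60 mm high, outside 40 mm across at the foot widening to 52 mm at 28 mm height and straight from there to the rim; wall 6 mm; about 0.16 kg. Standing on the bench. To be moved. Origin at the centre of its underside, z up.
- crucible_chipped: A look-alike crucible of the same size and clay (60 mm high, 52 mm across), with about a third of its rim broken away, the broken edges dark, and black slag inside. To be left where it is. Origin at the centre of its underside, z up. Nothing in the working area is higher than 60 mm; equipment up to 150 mm stands beyond it, along the bench sides and far edge.
- plate_red: The red painted rectangular plate, 100 (x) by 60 (y) mm, fixed in the middle of one of the charge caddy's four bays (which one changes): the place of the red-ended ingot. Origin: centre of its upper face, 7 mm above the bench; x along its length, z up. The caddy is a fixed low grey steel tray, 220 (x) by 196 (y) mm, axes as the plate's, with a low flat handle at each x end.
- plate_blue: The blue painted rectangular plate, 100 (x) by 60 (y) mm, fixed in the middle of one of the charge caddy's four bays (which one changes): the place of the blue-ended ingot. Origin: centre of its upper face, 7 mm above the bench; x along its length, z up. Bays are 104 (x) by 92 (y) mm inside; their centres are 108 mm apart in x and 96 mm in y.
- plate_green: The green painted rectangular plate, 100 (x) by 60 (y) mm, fixed in the middle of one of the charge caddy's four bays (which one changes): the place of the green-ended ingot. Origin: centre of its upper face, 7 mm above the bench; x along its length, z up. All caddy walls are 4 mm thick, their tops 15 mm above the bench, 8 mm above the plates.
- plate_white: The white round disc, 80 mm across and 3 mm thick, lying fixed in the middle of one of the four bays of the charge caddy; it marks where the sound crucible stands. Which bay it is in changes. Origin at the centre of its upper face, 7 mm above the bench, z up.

How it is judged:
At the end, for the whole second after the job is handed in: At rest: each painted ingot flat on its colour's plate (centre within 12 mm along, 16 mm across, 0.42 rad of lengthwise); sound crucible upright on the white disc (centres within 20 mm); underside heights within 4 mm; unpainted ingot and chipped crucible within 25 mm of their starts (x of ingot_red in the frame of plate_red between -0.012 and 0.012 m and y of ingot_red in the frame of plate_red between -0.016 and 0.016 m and z of ingot_red in the frame of plate_red between -0.004 and 0.004 m and angle between the x axis of ingot_red and the x axis of plate_red, either way round below 0.42 rad and angle between each of ingot_red, ingot_blue, ingot_green, crucible_sound's own z axis and vertical below 0.1 rad and linear speed of each of ingot_red, ingot_blue, ingot_green, crucible_sound below 0.02 m/s and x of ingot_blue in the frame of plate_blue between -0.012 and 0.012 m and y of ingot_blue in the frame of plate_blue between -0.016 and 0.016 m and z of ingot_blue in the frame of plate_blue between -0.004 and 0.004 m and angle between the x axis of ingot_blue and the x axis of plate_blue, either way round below 0.42 rad and x of ingot_green in the frame of plate_green between -0.012 and 0.012 m and y of ingot_green in the frame of plate_green between -0.016 and 0.016 m and z of ingot_green in the frame of plate_green between -0.004 and 0.004 m and angle between the x axis of ingot_green and the x axis of plate_green, either way round below 0.42 rad and horizontal distance between crucible_sound and plate_white below 0.0205 m and z of crucible_sound in the frame of plate_white between -0.004 and 0.004 m and distance of each of ingot_bare, crucible_chipped from where it was at the start of the episode below 0.025 m); the robot touches nothing.
It fails at once if the unpainted ingot or the chipped crucible is moved 25 mm or more (distance of any of ingot_bare, crucible_chipped from where it was at the start of the episode above 0.025 m).
It fails at once if the sound crucible is tipped over (more than 0.7 rad) (angle between crucible_sound's own z axis and vertical above 0.7 rad).
It fails at once if the sound crucible is dropped (falls free, faster than 0.8 m/s) (linear speed of crucible_sound above 0.8 m/s and contact force between the fingers and crucible_sound below 0.01 N).
It also fails if it takes over 112 s, if anything falls off the work surface, if the arm or the gripper's body presses on something with over 40 N, if the wrist force passes 120 N, or if a joint passes its speed limit or range.

## Robot

A 6-joint arm with a two-finger parallel gripper is mounted at the origin on the work surface. World frame = base frame: x ahead of the robot, y to its left, z up, the work surface at z = 0. Lengths are in m, angles in rad, forces in N, time in s.
With the tool pointing down it reaches from about 0.225 to 0.875 m from the base axis. Payload 3.4 kg.
Tool frame: the origin (TCP) lies at the very end of the fingers, on their centre line; the grasp point (between the pads) lies 19 mm behind it (manip.hold_point_z is the distance from the TCP to the grasp point, in m); z points along the fingers, x is the direction in which the jaws open and shut, and the axes are right-handed (so a half turn about z gives the same grasp; the last joint's range is limited). The gripper opens to 85 mm and grips with 20 to 120 N. Pads are 22 mm wide; open, the fingers measure 114 mm over their backs; the gripper's body (76 mm by 85 mm) begins 54 mm behind the grasp point. The pads swing forward as they close: fully open they stand 13 mm farther back than shut.
Start: joints at [-1.304, 0.276, 1.505, -0, 1.361, -0.121], TCP at [0.217, -0.532, 0.231] pointing down, gripper open.
Joint ranges: [-2.89, 2.89], [-0.75, 2.08], [0.22, 2.7], [-1.18, 4.32], [0.11, 2.71], [-2.7, 2.7]. Speed limits (rad/s): [2.57, 2.57, 3.14, 3.14, 3.14, 3.14].

## Interface

Orientations are given as a unit quaternion [w, x, y, z].
In Python, from rig import telemetry, cams, manip, finder gives the robot as it stands. The module is installed in compiled form; this text tells all that it offers.
- The arm moves only by the tool carry_out, never from a script. Its argument "rows" is a list that holds one entry, the list of rows, each a list of 5 numbers: the gripper's target within -1 to 1 (fully open at 1, half-way at 0, shut at -1), then the shift along the world's x, y, z in cm, then the turn about the world's z in rad. A call has 1 to 12 rows; each row shifts and turns the commanded pose from where the row before left it; what a row does not reach is not made up. A row lasts 1/10 s, in which the tool goes at most 50 mm and 8.59 degrees, less where a joint would pass 70% of its speed; a pose out of reach is approached as far as the arm can. A call with a gripper value outside its range is refused whole. The fingers move at their own pace and stop on an object; "force" is the grip in N (left out, the last holds). Time passes only in rows, so rows that do not move let the fingers close. It gives the time, the measured TCP pose, the force and the opening at its end, in the units of the state.
- telemetry.get_state(): the state, without advancing time (a new reading comes with each control period).
- cams.get_image(name): name is "scene" or "top" or "wrist"; returns a dict with "image" (384x512x3 uint8, red, green, blue), "camera_matrix" (3x3 intrinsics, pixels), "eye" and "attitude" of the camera in the world. Camera axes: x right, y down, z forward; pixel columns grow to the right and rows downward; lengths in m; the calibration is good to about 2 mm. The wrist camera is an equidistant fisheye: a pixel r from the principal point sees the ray r / f radians off the axis. A picture is of the moment at which its call begins. There is no depth.
- manip.sign_off(): hands the job in, once; it reports no verdict.
Trained networks look in a picture, given as the dict that the camera call returned (one of the last four; its "shot" number tells which), for a name from the list of things; names that differ only in an ending like _2 or _b are one class to them, and where a whole thing is asked for, a point or a joint stands for the part that bears it (a point fixed in the world has none). Each returns a list of dicts, best first, with "confidence" (0 to 1); they miss things now and then, are a little off and sometimes report something else, mostly with a low value. They report only what shows in the picture. A call takes as long as a camera call.
- finder.boxes_of(picture, thing): "xy" ([column, row] in pixels, amid what is visible of it).
The state is a dict: "clock": time; "qpos": joint angles; "qd": joint speeds; "effort": joint torques, N m; "position": TCP position; "ee_rot": TCP orientation; "contact_force": force on the tool from outside, world axes, zero at the start; "moment": the same for the moment, N m; "width": finger opening in m.
Only numpy, scipy, OpenCV 4.12 (cv2) and the standard library are available. Lean on these libraries where they do the work, as an engineer would, in place of code of your own. Each camera call takes 0.05 s, during which the arm holds its last target.

## Working session

There is one attempt and no reset: what is moved stays moved. The work goes in short steps, Python scripts to look and compute and a tool call to move; the robot and the scene stay as the last step left them, time stands still between calls to the robot, and variables do not carry over. Pictures are saved under pics/ and viewed, and the job is handed in when it is done.

Besides the shell and the picture viewer there is one more tool, called after "Emit:" as a command line: name --argument value ..., lists and objects as JSON in quotes. carry_out: Moves the arm, as the interface text tells. Its arguments: {"type":"object","properties":{"rows":{"type":"array","items":{"type":"array","items":{"type":"array","items":{"type":"number"}}}},"force":{"type":"number"}},"required":["rows"]}

```bash
mkdir -p pics; ls; cat > h.py <<'E'
import numpy as np, cv2
from rig import telemetry, cams, manip, finder
from scipy.spatial.transform import Rotation as R
def Rm(a):
    a=np.array(a,float)
    if a.shape==(3,3): return a
    return R.from_quat([a[1],a[2],a[3],a[0]]).as_matrix()
def ray(p,uv):
    K=np.array(p["camera_matrix"]); x=(uv[0]-K[0,2])/K[0,0]; y=(uv[1]-K[1,2])/K[1,1]
    if p.get("name")=="wrist":
        r=np.hypot(x,y); s=np.sin(r)/r if r>1e-9 else 1; d=np.array([x*s,y*s,np.cos(r)])
    else: d=np.array([x,y,1.])
    return Rm(p["attitude"])@d
def onz(p,uv,z):
    d=ray(p,uv); e=np.array(p["eye"]); return e+d*(z-e[2])/d[2]
def get(n):
    p=cams.get_image(n); p["name"]=n; return p
def save(p,fn,img=None):
    cv2.imwrite(fn,cv2.cvtColor(p["image"] if img is None else img,cv2.COLOR_RGB2BGR))
E
python3 - <<'E'
from h import *
s=telemetry.get_state(); print(s)
for n in ["top","scene","wrist"]:
    p=get(n); save(p,f"pics/{n}0.png"); print(n,p["camera_matrix"],p["eye"],p["attitude"],[k for k in p])
    z={"ingot":.03}
    for t in "ingot_red ingot_blue ingot_green ingot_bare crucible_sound crucible_chipped plate_red plate_blue plate_green plate_white".split():
        b=finder.boxes_of(p,t)
        print(t,[(np.round(q["xy"],1).tolist(),round(q["confidence"],2),np.round(onz(p,q["xy"],.03 if t[0]=='i' else .06 if t[0]=='c' else .007)[:2],3).tolist()) for q in b[:3]])
E
```

```text
pics
{'clock': 0.0, 'qpos': array([-1.30398340e+00,  2.76596035e-01,  1.50617239e+00,  7.37964281e-06,
        1.36065983e+00, -1.20992473e-01]), 'qd': array([ 0.00119074, -0.00134542,  0.00153712,  0.00208501,  0.00064979,
       -0.00132362]), 'effort': array([ 4.97236815e-04, -4.16769934e+01, -2.45805269e+01,  8.09177732e-05,
        1.12680299e-02,  7.82846257e-06]), 'position': array([ 0.21730039, -0.53178196,  0.23042346]), 'ee_rot': array([-6.02711936e-04,  8.30106952e-01, -5.57603449e-01, -6.92174014e-04]), 'contact_force': array([0.08964611, 0.08830564, 0.48226897]), 'moment': array([-0.02557063,  0.02301577, -0.02521934]), 'width': 0.08534487506061626}
top [[432.78774495   0.         263.41794219]
 [  0.         432.78774495 192.12287207]
 [  0.           0.           1.        ]] [ 0.44511471 -0.03727354  1.29569008] [-0.03277992  0.71569156 -0.69698564  0.03036577] ['image', 'camera_matrix', 'eye', 'attitude', 'shot', 'name']
ingot_red [([337.2, 236.4], 0.61, [0.435, -0.249])]
ingot_blue [([244.4, 227.5], 0.59, [0.453, 0.021])]
ingot_green [([338.4, 167.1], 0.76, [0.638, 
[... 1012 characters left out ...]

crucible_chipped [([84.8, 191.3], 0.94, [0.544, -0.367])]
plate_red [([384.9, 150.7], 0.62, [0.422, 0.354])]
plate_blue [([387.4, 182.1], 0.98, [0.543, 0.319])]
plate_green [([347.3, 181.6], 0.7, [0.528, 0.226])]
plate_white [([346.0, 153.7], 0.67, [0.421, 0.252])]
wrist [[297.31863964   0.         258.15059985]
 [  0.         297.31863964 191.83104528]
 [  0.           0.           1.        ]] [ 0.29010142 -0.50270366  0.37301499] [ 0.12845921  0.82027589 -0.55066825 -0.08608237] ['image', 'camera_matrix', 'eye', 'attitude', 'shot', 'name']
ingot_red []
ingot_blue []
ingot_green []
ingot_bare []
crucible_sound []
crucible_chipped []
plate_red []
plate_blue []
plate_green []
plate_white []
```

```bash
python3 - <<'E'
import cv2
for n,(x0,y0,w,h) in {"top":(110,130,300,150),"scene":(50,120,400,150)}.items():
    i=cv2.imread(f"pics/{n}0.png"); c=i[y0:y0+h,x0:x0+w]; s=800/w
    cv2.imwrite(f"pics/{n}0c.png",cv2.resize(c,None,fx=s,fy=s,interpolation=cv2.INTER_CUBIC))
E
```

```text
(no output)
```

View pics/top0.png

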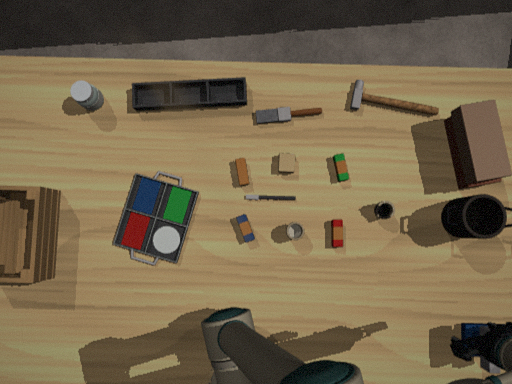

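View pics/scene0.png

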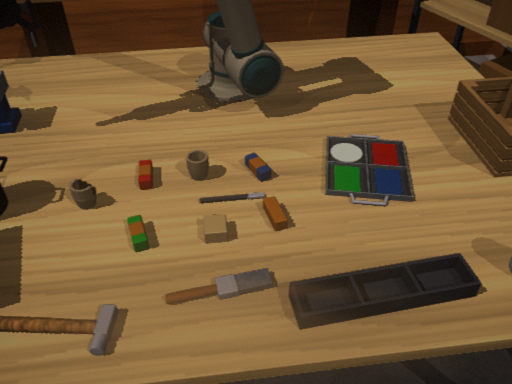

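```bash
echo
```

```text
(no output)
```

View pics/top0c.png

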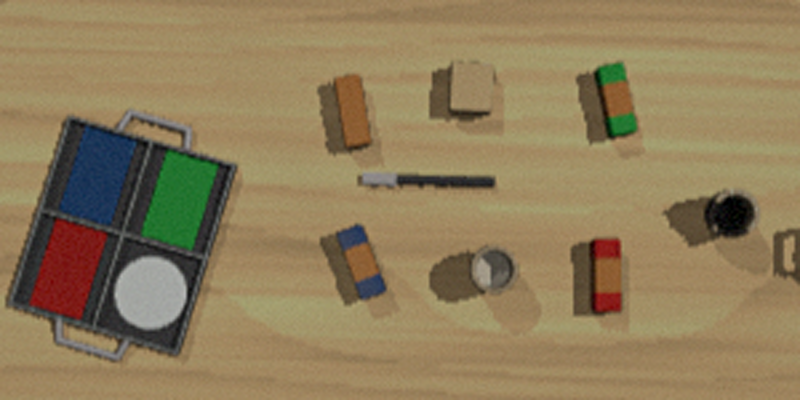

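View pics/scene0c.png

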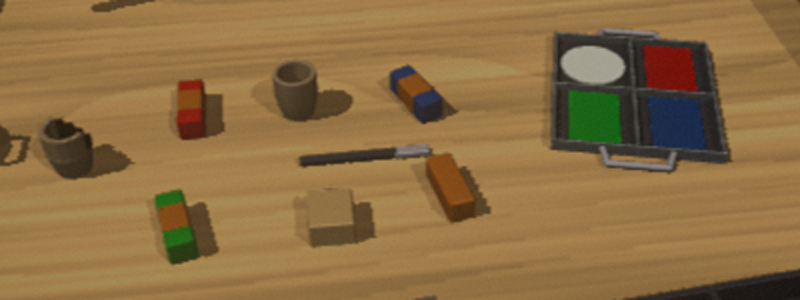

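The top view shows the red, blue and green plates and the white disc in one tray around px (157,218). The ingots are at blue (245,228), red (337,236), green (340,167) and bare (241,172). The sound crucible is at (295,232) and the chipped one at (384,211). The detector agrees with this in its best hits. Next I'll fit the poses.

```bash
cat > fit.py <<'E'
from h import *
from scipy.optimize import minimize
def proj(p,X):
    q=(np.atleast_2d(X)-p["eye"])@Rm(p["attitude"]); K=np.array(p["camera_matrix"])
    if p["name"]=="wrist":
        r=np.hypot(q[:,0],q[:,1]); th=np.arctan2(r,q[:,2]); s=th/np.maximum(r,1e-9); u=q[:,0]*s; v=q[:,1]*s
    else: u=q[:,0]/q[:,2]; v=q[:,1]/q[:,2]
    return np.c_[u*K[0,0]+K[0,2],v*K[1,1]+K[1,2]]
def box(x,y,a,z0=0.,L=.08,W=.03,H=.03):
    c,s=np.cos(a),np.sin(a); o=[]
    for i in(-1,1):
        for j in(-1,1):
            for z in(z0,z0+H): o.append([x+c*i*L/2-s*j*W/2,y+s*i*L/2+c*j*W/2,z])
    return np.array(o)
def mask_iou(p,m,X,S=8):
    h=cv2.convexHull(proj(p,X).astype(np.float32))
    r=np.zeros((m.shape[0],m.shape[1]),np.uint8)
    cv2.fillConvexPoly(r,np.round((h+.0)*16).astype(np.int32),255,cv2.LINE_AA,4)
    r=r/255.; return np.minimum(r,m).sum()/np.maximum(r,m).sum()
def colmask(im,c):
    hsv=cv2.cvtColor(im,cv2.COLOR_RGB2HSV).astype(int); H,S,V=hsv[...,0],hsv[...,1],hsv[...,2]
    if c=='red': return ((H<6)|(H>172))&(S>150)&(V>50)
    if c=='blue': return (H>100)&(H<130)&(S>90)&(V>30)
    if c=='green': return (H>40)&(H<85)&(S>120)&(V>30)
    if c=='bronze': return (H>=5)&(H<16)&(S>165)&(V>45)
E
python3 - <<'E'
from fit import *
P={n:get(n) for n in("top","scene")}
for n,p in P.items():
    im=p["image"]; v=np.zeros_like(im)
    for c,k in dict(red=(255,0,0),blue=(0,0,255),green=(0,255,0),bronze=(255,200,0)).items(): v[colmask(im,c)]=k
    g=cv2.cvtColor(im,cv2.COLOR_RGB2HSV); v[(g[...,1]<60)&(g[...,2]>120)]=(255,255,255)
    x0,y0,w,h=(110,130,300,150) if n=="top" else (50,120,400,150); s=800/w
    save(p,f"pics/m_{n}.png",cv2.resize(v[y0:y0+h,x0:x0+w],None,fx=s,fy=s,interpolation=cv2.INTER_NEAREST))
E
```

```text
(no output)
```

View pics/m_top.png

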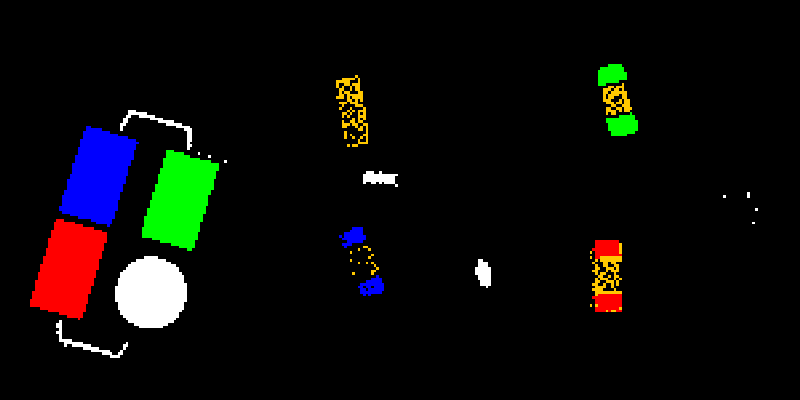

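View pics/m_scene.png

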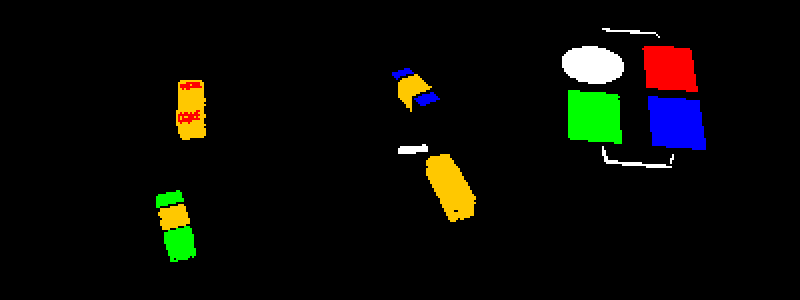

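```bash
cat >> fit.py <<'E'
def fit_box(p,c,x0,y0,z0=0.,a0s=(-.5,-.25,0,.25,.5),retmask=False):
    im=p["image"]; m=(colmask(im,c)|colmask(im,'bronze')).astype(np.uint8)
    h=cv2.cvtColor(im,cv2.COLOR_RGB2HSV)
    u=proj(p,[[x0,y0,.02]])[0]; yy,xx=np.mgrid[:384,:512]
    r=max(np.hypot(*(proj(p,[[x0+.075,y0,.02]])[0]-u)),np.hypot(*(proj(p,[[x0,y0+.075,.02]])[0]-u)))
    m[np.hypot(xx-u[0],yy-u[1])>r]=0
    m=cv2.morphologyEx(m,cv2.MORPH_CLOSE,np.ones((5,5),np.uint8)).astype(float)
    best=None
    for a0 in a0s:
        r=minimize(lambda q:-mask_iou(p,m,box(q[0],q[1],q[2],z0)),[x0,y0,a0],method='Nelder-Mead',options=dict(initial_simplex=[[x0,y0,a0],[x0+.01,y0,a0],[x0,y0+.01,a0],[x0,y0,a0+.15]],xatol=1e-4,fatol=1e-5))
        if best is None or r.fun<best.fun: best=r
    return best.x,-best.fun
E
python3 - <<'E'
from fit import *
P={n:get(n) for n in("top","scene")}
L={}
for n,p in P.items():
    im=p["image"]; C={}
    for c in('red','blue','green'):
        m=colmask(im,c).astype(np.uint8); k,l,s,ce=cv2.connectedComponentsWithStats(m)
        i=1+np.argmax(s[1:,4]); C[c]=onz(p,ce[i],.007)[:2]
    g=cv2.cvtColor(im,cv2.COLOR_RGB2HSV); m=((g[...,1]<60)&(g[...,2]>120)).astype(np.uint8)
    u=proj(p,[[.41,.26,.007]])[0]; yy,xx=np.mgrid[:384,:512]; m[np.hypot(xx-u[0],yy-u[1])>25]=0
    k,l,s,ce=cv2.connectedComponentsWithStats(m); i=1+np.argmax(s[1:,4]); C['white']=onz(p,ce[i],.007)[:2]
    print(n,{k:np.round(v,4).tolist() for k,v in C.items()})
    cen=sum(C.values())/4; vx=(C['blue']-C['red']+C['green']-C['white'])/2; vy=(C['blue']-C['green']+C['red']-C['white'])/2
    print('cen',cen,'vx',np.hypot(*vx),np.arctan2(vx[1],vx[0]),'vy',np.hypot(*vy),np.arctan2(vy[1],vy[0])-np.pi/2)
    for c,(x,y) in dict(red=(.435,-.249),blue=(.453,.018),green=(.64,-.253),bronze=(.618,.036)).items():
        print(c,*fit_box(p,c,x,y))
p=P["top"]
print("cruc",onz(p,[294.7,231],.06),onz(p,[384,211],.06))
E
```

```text
top {'red': [0.4366, 0.3462], 'blue': [0.5415, 0.3186], 'green': [0.517, 0.2257], 'white': [0.4127, 0.2532]}
cen [0.47694531 0.28591715] vx 0.10817744491736116 -0.2577005216974871 vy 0.09601293492758972 -0.25499519982129115
red [ 0.44640002 -0.2509155   0.01265403] 0.7235765622087363
blue [0.45397432 0.0202726  0.41421342] 0.5161705847173023
green [ 0.64189573 -0.25865903  0.19997785] 0.6917757924366663
bronze [0.61945317 0.03472121 0.25998694] 0.6901243853051777
scene {'red': [0.4347, 0.3483], 'blue': [0.5394, 0.3205], 'green': [0.5152, 0.2277], 'white': [0.414, 0.2542]}
cen [0.47580552 0.28764405] vx 0.10647927161812475 -0.2579874081425674 vy 0.09612290244485311 -0.23587973075410829
red [ 0.44197632 -0.24863773  0.07636502] 0.8369299239624902
blue [0.43646101 0.02041482 0.10091601] 0.5426012860467869
green [ 0.63401954 -0.25788384  0.21952651] 0.7717731016942718
bronze [0.61530095 0.03653157 0.1101605 ] 0.7949050913181896
cruc [ 0.44713333 -0.12343981  0.06      ] [ 0.51074019 -0.37700075  0.06      ]
```

Now I'll move the wrist camera over the red ingot.

Emit:
carry_out --rows '[[[1, 2.3, 3.5, 0, -0.044], [1, 2.3, 3.5, 0, -0.044], [1, 2.3, 3.5, 0, -0.044], [1, 2.3, 3.5, 0, -0.044], [1, 2.3, 3.5, 0, -0.044], [1, 2.3, 3.5, 0, -0.044], [1, 2.3, 3.5, 0, -0.044], [1, 2.3, 3.5, 0, -0.044], [1, 0, 0, 0, 0], [1, 0, 0, 0, 0]]]' --force 60

```text
clock: 2.85
position: [0.4018, -0.2517, 0.2315]
ee_rot: [0.0, 0.721, -0.693, 0.0]
contact_force: [-0.4, -0.2, -0.5]
width: 0.0854
```

```bash
cat > look.py <<'E'
import sys
from fit import *
s=telemetry.get_state(); x=Rm(s["ee_rot"])[:,0]
print("t",round(s["clock"],2),"tcp",np.round(s["position"],4),"yaw",round(np.arctan2(x[1],x[0]),3),"q6",round(s["qpos"][5],2),"w",round(s["width"],4),"F",np.round(s["contact_force"],1))
p=get("wrist"); save(p,f"pics/{sys.argv[1]}.png")
for a in sys.argv[2:]:
    c,x,y=a.split(","); print(c,*fit_box(p,c,float(x),float(y)))
E
python3 look.py w1 red,.444,-.25
```

```text
t 2.85 tcp [ 0.4018 -0.2517  0.2315] yaw -1.532 q6 0.83 w 0.0854 F [-0.4 -0.2 -0.5]
red [ 0.44436296 -0.24876007  0.02611306] 0.9126277408473062
```

View pics/w1.png

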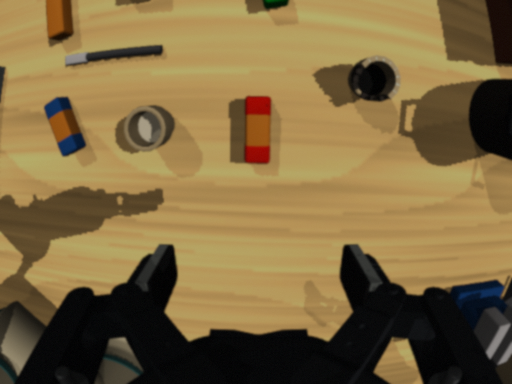

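The wrist view shows the red ingot at px (257,130), blue at (65,125), the sound crucible at (147,128) and the chipped one at (374,78). The red fit is good (IoU 0.91), so I'll descend and grasp it.

Emit:
carry_out --rows '[[[1, 4.3, 0.3, 0, -0.013], [1, 0, 0, -4.4, 0], [1, 0, 0, -4.4, 0], [1, 0, 0, -4.4, 0], [1, 0, 0, -4.4, 0], [1, 0, 0, -3.5, 0], [1, 0, 0, -1.65, 0], [1, 0, 0, 0, 0], [1, 0, 0, 0, 0], [-1, 0, 0, 0, 0], [-1, 0, 0, 0, 0], [-1, 0, 0, 0, 0]]]'

```text
clock: 4.1
position: [0.445, -0.2499, 0.0049]
ee_rot: [-0.0, 0.715, -0.699, 0.001]
contact_force: [0.6, -0.1, -0.1]
width: 0.0436
```

Emit:
carry_out --rows '[[[-1, 0, 0, 0, 0], [-1, 0, 0, 0, 0], [-1, 0, 0, 0, 0], [-1, 0, 0, 0, 0], [-1, 0, 0, 0, 0]]]'

```text
clock: 4.6
position: [0.4449, -0.2494, 0.0048]
ee_rot: [-0.0, 0.715, -0.699, 0.001]
contact_force: [-0.5, 1.1, 6.7]
width: 0.0287
```

Emit:
carry_out --rows '[[[-1, 0, 0, 1, 0], [-1, 0, 0, 3, 0], [-1, 0, 0, 4.5, 0], [-1, 0, 0, 4, 0], [-1, -0.1, 4, 0, -0.02], [-1, -0.1, 4.5, 0, -0.03], [-1, -0.1, 4.5, 0, -0.03], [-1, -0.1, 4.5, 0, -0.03], [-1, -0.1, 4.5, 0, -0.03], [-1, -0.1, 4.5, 0, -0.03], [-1, -0.1, 4.5, 0, -0.03], [-1, -0.1, 4.5, 0, -0.03]]]'

```text
clock: 5.8
position: [0.435, 0.1073, 0.1286]
ee_rot: [-0.001, -0.63, 0.777, 0.0]
contact_force: [1.2, 0.3, -5.8]
width: 0.029
```

Emit:
carry_out --rows '[[[-1, -0.1, 4.5, 0, -0.03], [-1, 0, 4.5, 0, -0.02], [-1, 0, 4.5, 0, 0], [-1, 0, 4.5, 0, 0], [-1, 0, 3, 0, 0], [-1, 0, 1, 0, 0], [-1, 0, 0, 0, 0], [-1, 0, 0, 0, 0]]]'

```text
clock: 6.6
position: [0.4345, 0.3243, 0.1282]
ee_rot: [-0.001, -0.611, 0.792, -0.0]
contact_force: [-0.0, -0.5, -5.3]
width: 0.029
```

```bash
python3 look.py w2; python3 - <<'E'
from fit import *
p=get("wrist"); im=p["image"]
for c in('red','blue','green'):
    m=colmask(im,c).astype(np.uint8); k,l,s,ce=cv2.connectedComponentsWithStats(m)
    i=1+np.argmax(s[1:,4]); print(c,s[i],ce[i],onz(p,ce[i],.007)[:2])
E
```

```text
t 6.6 tcp [0.4345 0.3243 0.1282] yaw -1.828 q6 2.34 w 0.029 F [-0.  -0.5 -5.3]
red [ 200  136   94  104 8166] [242.89737938 190.92787166] [0.43329395 0.33873862]
blue [ 198   17   70  112 7770] [232.71583012  72.51544402] [0.53946406 0.31895142]
green [ 306   18   67  113 7147] [338.88932419  74.84972716] [0.51590111 0.22838043]
```

View pics/w2.png

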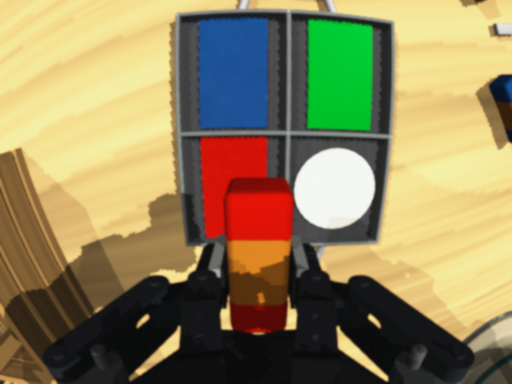

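The tray is in clear view: blue plate at px (233,73), green at (339,75), white at (334,188), and red partly hidden by the held ingot. The plate positions agree with the top camera.

Emit:
carry_out --rows '[[[-1, 0, 1.5, 0, 0], [-1, 0, 0.7, 0, 0], [-1, 0, 0, 0, 0], [-1, 0, 0, -4, 0], [-1, 0, 0, -4, 0], [-1, 0, 0, -2, 0], [-1, 0, 0, -0.8, 0], [-1, 0, 0, -0.5, 0], [-1, 0, 0, 0, 0], [-1, 0, 0, 0, 0]]]'

```text
clock: 7.7
position: [0.4365, 0.3483, 0.0171]
ee_rot: [0.001, -0.611, 0.792, -0.0]
contact_force: [-0.7, -0.0, -4.1]
width: 0.0289
```

Emit:
carry_out --rows '[[[-1, -0.1, -0.1, -0.3, 0], [-1, 0, 0, 0, 0], [-1, 0, 0, 0, 0]]]'

```text
clock: 8.0
position: [0.4345, 0.3467, 0.0132]
ee_rot: [0.0, -0.611, 0.792, -0.0]
contact_force: [-0.1, 0.2, -5.6]
width: 0.0292
```

Emit:
carry_out --rows '[[[-1, 0, 0, -0.15, 0], [-1, 0, 0, 0, 0], [0.15, 0, 0, 0, 0], [0.15, 0, 0, 0, 0], [0.15, 0, 0, 0, 0], [0.15, 0, 0, 0, 0], [0.15, 0, 0, 0, 0]]]'

```text
clock: 8.7
position: [0.4346, 0.3467, 0.0114]
ee_rot: [0.0, -0.611, 0.792, -0.0]
contact_force: [0.1, -0.2, 0.4]
width: 0.0489
```

Emit:
carry_out --rows '[[[0.15, 0, 0, 2, 0], [0.15, 0, 0, 4.5, 0], [0.15, 0, 0, 4.5, 0], [1, -0.3, -4, 1, 0.07], [1, -0.3, -4.1, 1, 0.07], [1, -0.3, -4.1, 1, 0.07], [1, -0.3, -4.1, 1, 0.07], [1, -0.3, -4.1, 1, 0.07], [1, -0.3, -4.1, 1, 0.07], [1, -0.3, -4.1, 1, 0.07], [1, -0.3, -4.1, 1, 0.07], [1, 0, 0, 0, 0]]]'

```text
clock: 9.9
position: [0.4111, 0.0154, 0.2027]
ee_rot: [0.0, 0.804, -0.594, 0.002]
contact_force: [-0.3, 0.6, 0.3]
width: 0.0852
```

Emit:
carry_out --rows '[[[1, 0, 0, 0, 0]]]'

```text
clock: 10.0
position: [0.4104, 0.0191, 0.2015]
ee_rot: [-0.0, 0.805, -0.594, 0.0]
contact_force: [-0.7, 0.0, -0.0]
width: 0.0854
```

```bash
python3 look.py w3 blue,.454,.02
```

```text
t 10.0 tcp [0.4104 0.0191 0.2015] yaw -1.272 q6 1.15 w 0.0854 F [-0.7  0.  -0. ]
blue [0.45122106 0.0207816  0.41660749] 0.8568566636961358
```

View pics/w3.png

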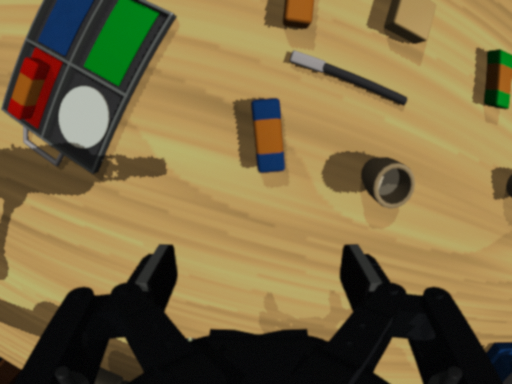

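The red ingot sits on its plate at px (33,87) and blue is at (267,135). Next I'll grasp blue.

Emit:
carry_out --rows '[[[1, 4.1, 0.15, 0, 0.118], [1, 0, 0, -4.4, 0], [1, 0, 0, -4.4, 0], [1, 0, 0, -4.4, 0], [1, 0, 0, -4.4, 0], [1, 0, 0, -1.5, 0], [1, 0, 0, -0.6, 0], [1, 0, 0, 0, 0], [-1, 0, 0, 0, 0], [-1, 0, 0, 0, 0], [-1, 0, 0, 0, 0], [-1, 0, 0, 0, 0]]]'

```text
clock: 11.25
position: [0.4521, 0.021, 0.0053]
ee_rot: [-0.0, 0.839, -0.544, 0.001]
contact_force: [-8.0, -0.0, 17.9]
width: 0.0291
```

Emit:
carry_out --rows '[[[-1, 0, 0, 0, 0], [-1, 0, 0, 0, 0], [-1, 0, 0, 0, 0], [-1, 0, 0, 0, 0], [-1, 0, 0, 0, 0]]]'

```text
clock: 11.75
position: [0.4522, 0.021, 0.0054]
ee_rot: [-0.001, 0.839, -0.544, 0.001]
contact_force: [-0.4, 0.1, 5.2]
width: 0.0289
```

Emit:
carry_out --rows '[[[-1, 0, 0, 1, 0], [-1, 0, 0, 3, 0], [-1, 0, 0, 4, 0], [-1, 0, 0, 3, 0], [-1, 1.1, 3.7, 0, -0.085], [-1, 1.1, 3.7, 0, -0.085], [-1, 1.1, 3.7, 0, -0.085], [-1, 1.1, 3.7, 0, -0.085], [-1, 1.1, 3.7, 0, -0.085], [-1, 1.1, 3.7, 0, -0.085], [-1, 1.1, 3.7, 0, -0.085], [-1, 1.1, 3.9, 0, -0.085]]]'

```text
clock: 12.95
position: [0.5385, 0.3199, 0.1137]
ee_rot: [-0.001, -0.608, 0.794, 0.0]
contact_force: [1.5, -0.7, -5.2]
width: 0.0291
```

Emit:
carry_out --rows '[[[-1, 0, 0, 0, 0], [-1, 0, 0, 0, 0], [-1, 0, 0, -4, 0], [-1, 0, 0, -3, 0], [-1, 0, 0, -1, 0], [-1, 0, 0, 0, 0], [-1, 0, 0, 0, 0]]]'

```text
clock: 13.65
position: [0.5403, 0.3189, 0.0355]
ee_rot: [0.001, -0.61, 0.793, -0.0]
contact_force: [0.7, -0.0, -4.7]
width: 0.0289
```

```bash
python3 look.py w4
```

```text
t 13.65 tcp [0.5403 0.3189 0.0355] yaw -1.831 q6 2.25 w 0.0289 F [ 0.7 -0.  -4.7]
```

View pics/w4.png

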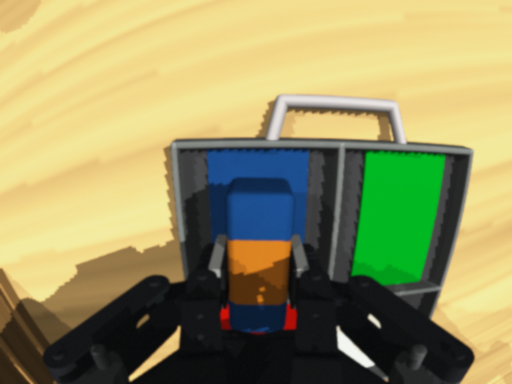

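The blue ingot hangs centred over the blue plate at px (260,250), so I'll lower and release it.

Emit:
carry_out --rows '[[[-1, 0, 0, -1.2, 0], [-1, 0, 0, -0.7, 0], [-1, 0, 0, -0.4, 0], [-1, 0, 0, -0.1, 0], [-1, 0, 0, 0, 0], [-1, 0, 0, 0, 0]]]'

```text
clock: 14.3
position: [0.539, 0.319, 0.0124]
ee_rot: [-0.0, -0.61, 0.792, -0.0]
contact_force: [-4.2, -2.7, 7.3]
width: 0.029
```

Emit:
carry_out --rows '[[[0.15, 0, 0, 0, 0], [0.15, 0, 0, 0, 0], [0.15, 0, 0, 0, 0], [0.15, 0, 0, 0, 0], [0.15, 0, 0, 2, 0], [0.15, 0, 0, 4.5, 0], [0.15, 0, 0, 4.5, 0], [1, 0.5, -4.5, 1.5, 0.04], [1, 0.5, -4.5, 1.5, 0.04], [1, 0.5, -4.5, 1.5, 0.04], [1, 0.5, -4.5, 1.5, 0.04], [1, 0.5, -4.5, 1.5, 0.04]]]'

```text
clock: 15.5
position: [0.5644, 0.0925, 0.196]
ee_rot: [0.0, -0.687, 0.727, -0.0]
contact_force: [0.8, -0.0, -0.3]
width: 0.0852
```

Emit:
carry_out --rows '[[[1, 0.5, -4.5, 0, 0.04], [1, 0.5, -4.5, 0, 0.04], [1, 0.5, -4.5, 0, 0.04], [1, 0.5, -4.5, 0, 0.04], [1, 0.5, -4.5, 0, 0.04], [1, 0.5, -4.5, 0, 0.04], [1, 0.5, -4.5, 0, 0.02], [1, 0.3, -4, 0, 0.01], [1, 0, 0, 0, 0], [1, 0, 0, 0, 0]]]'

```text
clock: 16.5
position: [0.6021, -0.2616, 0.1946]
ee_rot: [-0.0, 0.777, -0.63, -0.001]
contact_force: [-0.1, 0.4, -1.0]
width: 0.0857
```

```bash
python3 look.py w5 green,.638,-.258
```

```text
t 16.5 tcp [ 0.6021 -0.2616  0.1946] yaw -1.362 q6 0.85 w 0.0857 F [-0.1  0.4 -1. ]
green [ 0.63932416 -0.25750882  0.22130328] 0.9016218505329706
```

View pics/w5.png

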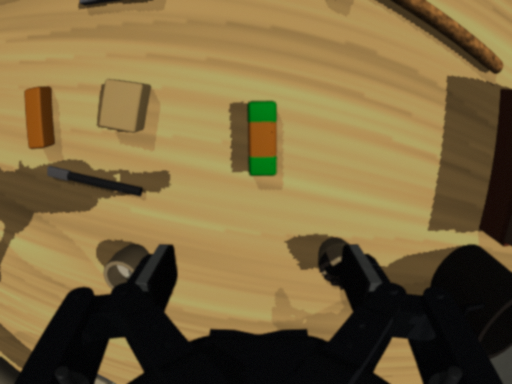

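Green is at px (262,138), with nothing near the fingers. Grasp it.

Emit:
carry_out --rows '[[[1, 3.7, 0.4, 0, 0.012], [1, 0, 0, -4.4, 0], [1, 0, 0, -4.4, 0], [1, 0, 0, -4.4, 0], [1, 0, 0, -3.8, 0], [1, 0, 0, -1.4, 0], [1, 0, 0, -0.6, 0], [1, 0, 0, 0, 0], [-1, 0, 0, 0, 0], [-1, 0, 0, 0, 0], [-1, 0, 0, 0, 0], [-1, 0, 0, 0, 0]]]'

```text
clock: 17.75
position: [0.64, -0.2574, 0.0067]
ee_rot: [-0.0, 0.781, -0.624, 0.001]
contact_force: [-6.5, 4.8, 8.1]
width: 0.0288
```

Emit:
carry_out --rows '[[[-1, 0, 0, 0, 0], [-1, 0, 0, 0, 0], [-1, 0, 0, 0, 0], [-1, 0, 0, 0, 0], [-1, 0, 0, 0, 0]]]'

```text
clock: 18.25
position: [0.6402, -0.2575, 0.0066]
ee_rot: [-0.0, 0.781, -0.624, 0.001]
contact_force: [-0.7, 0.3, 6.6]
width: 0.0288
```

Emit:
carry_out --rows '[[[-1, 0, 0, 1, 0], [-1, 0, 0, 3, 0], [-1, 0, 0, 4, 0], [-1, 0, 0, 3, 0], [-1, -1.1, 4.4, 0, -0.044], [-1, -1.1, 4.4, 0, -0.044], [-1, -1.1, 4.4, 0, -0.044], [-1, -1.1, 4.4, 0, -0.044], [-1, -1.1, 4.4, 0, -0.044], [-1, -1.1, 4.4, 0, -0.044], [-1, -1.1, 4.4, 0, -0.044], [-1, -1.1, 4.4, 0, -0.044]]]'

```text
clock: 19.45
position: [0.5492, 0.0969, 0.1143]
ee_rot: [-0.001, -0.659, 0.752, 0.001]
contact_force: [0.7, 0.2, -6.2]
width: 0.0287
```

Emit:
carry_out --rows '[[[-1, -1.1, 4.4, 0, -0.044], [-1, -1.2, 4.4, 0, -0.044], [-1, -1.2, 4.5, 0, -0.04], [-1, 0, 0, 0, 0], [-1, 0, 0, 0, 0], [-1, 0, 0, -4, 0], [-1, 0, 0, -3, 0], [-1, 0, 0, -1, 0], [-1, 0, 0, 0, 0], [-1, 0, 0, 0, 0]]]'

```text
clock: 20.45
position: [0.5177, 0.2277, 0.0361]
ee_rot: [0.001, -0.61, 0.792, -0.0]
contact_force: [0.5, -0.0, -5.9]
width: 0.0289
```

```bash
python3 look.py w6
```

```text
t 20.45 tcp [0.5177 0.2277 0.0361] yaw -1.829 q6 2.12 w 0.0289 F [ 0.5 -0.  -5.9]
```

View pics/w6.png

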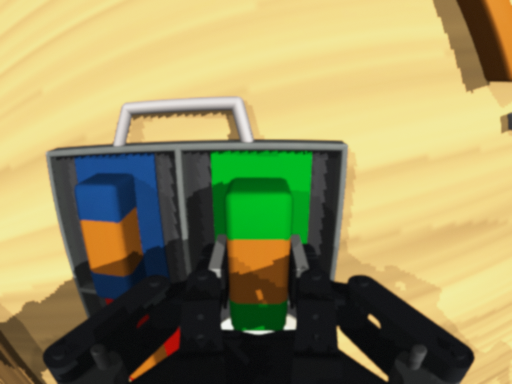

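Blue lies on its plate and green is centred over its own plate at px (260,250). Lower and release.

Emit:
carry_out --rows '[[[-1, -0.05, 0, -1.2, 0], [-1, 0, 0, -0.7, 0], [-1, 0, 0, -0.3, 0], [-1, 0, 0, 0, 0], [-1, 0, 0, 0, 0], [-1, 0, 0, 0, 0]]]'

```text
clock: 21.1
position: [0.5153, 0.228, 0.0136]
ee_rot: [-0.001, -0.611, 0.792, 0.0]
contact_force: [-3.0, -1.9, 0.6]
width: 0.0289
```

Emit:
carry_out --rows '[[[0.15, 0, 0, 0, 0], [0.15, 0, 0, 0, 0], [0.15, 0, 0, 0, 0], [0.15, 0, 0, 0, 0], [0.15, 0, 0, 2, 0], [0.15, 0, 0, 4.5, 0], [0.15, 0, 0, 4.5, 0], [1, -1.4, -4.4, 2, 0], [1, -1.4, -4.4, 2, 0], [1, -1.4, -4.4, 2, 0], [1, -1.4, -4.4, 2, 0], [1, -1.4, -4.4, 0, 0]]]'

```text
clock: 22.3
position: [0.4477, 0.0076, 0.2057]
ee_rot: [0.002, -0.611, 0.792, -0.003]
contact_force: [1.2, -1.0, 0.2]
width: 0.0858
```

Emit:
carry_out --rows '[[[1, -1.4, -4.4, 0, 0], [1, -1.4, -4.4, 0, 0], [1, -1.4, -4.4, 0, 0], [1, 0, 0, 0, 0], [1, 0, 0, 0, 0]]]'

```text
clock: 22.8
position: [0.4041, -0.1236, 0.203]
ee_rot: [0.0, -0.609, 0.793, -0.0]
contact_force: [0.3, 0.8, -0.8]
width: 0.0852
```

```bash
python3 look.py w7; python3 - <<'E'
from fit import *
p=get("wrist"); save(p,"pics/w7b.png")
for t in("crucible_sound","crucible_chipped"):
    for q in finder.boxes_of(p,t): print(t,q["xy"],q["confidence"],onz(p,q["xy"],.04),onz(p,q["xy"],.06))
pt=get("top"); save(pt,"pics/top7.png")
for q in finder.boxes_of(pt,"crucible_sound"): print(q["xy"],q["confidence"],onz(pt,q["xy"],.04))
u=proj(p,[[.447,-.1235,.06]])[0]; print(u)
x,y=int(u[0]),int(u[1]); c=p["image"][max(0,y-60):y+60,max(0,x-80):x+80]; print(max(0,x-80),max(0,y-60))
save(p,"pics/w7c.png",cv2.resize(c,None,fx=5,fy=5,interpolation=cv2.INTER_CUBIC))
E
```

```text
t 22.8 tcp [ 0.4041 -0.1236  0.203 ] yaw -1.832 q6 1.37 w 0.0852 F [ 0.3  0.8 -0.8]
crucible_sound [244.9, 134.4] 0.81 [ 0.44911446 -0.12019249  0.04      ] [ 0.45115384 -0.12166487  0.06      ]
crucible_sound [87.6, 42.2] 0.52 [0.60505471 0.02250361 0.04      ] [0.59685444 0.01166124 0.06      ]
crucible_chipped [447.1, 32.6] 0.9 [ 0.51708568 -0.37811355  0.04      ] [ 0.5146618  -0.36264981  0.06      ]
[247.87766072 138.03503537]
167 78
```

View pics/w7.png

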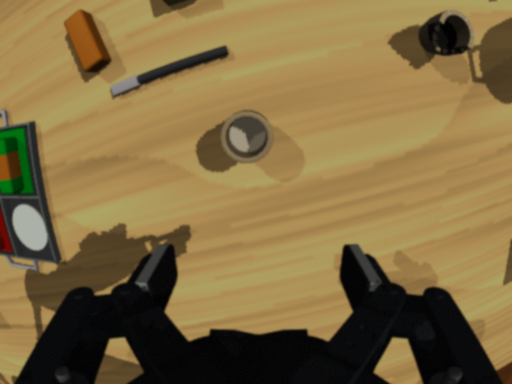

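View pics/w7c.png

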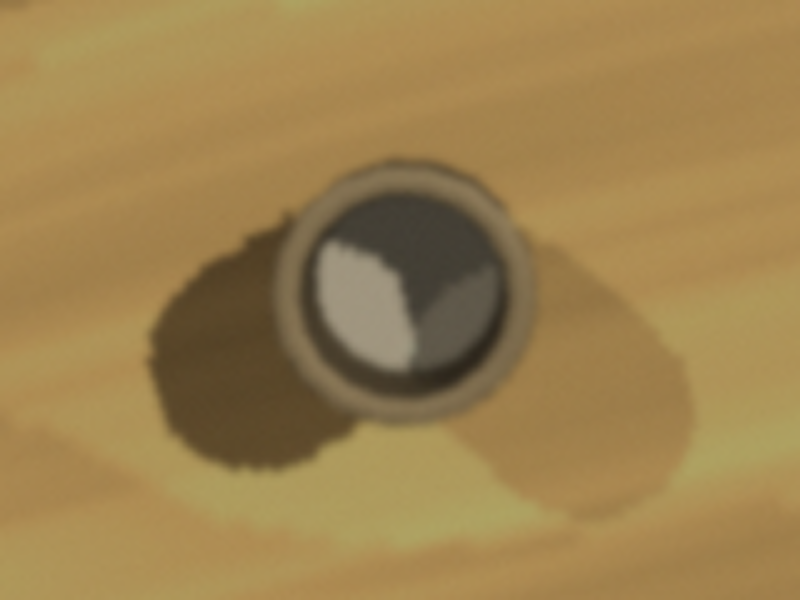

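The sound crucible's rim circle is centred at px (247.8,137), intact, with a whitish inside. That puts it at (0.448, -0.1235). Grasp it gently.

Emit:
carry_out --rows '[[[1, 4.4, 0, 0, 0], [1, 0, 0, -4, 0], [1, 0, 0, -4, 0], [1, 0, 0, -4, 0], [1, 0, 0, -3.5, 0], [1, 0, 0, -1.8, 0], [1, 0, 0, -0.9, 0], [1, 0, 0, 0, 0], [1, 0, 0, 0, 0]]]' --force 30

```text
clock: 24.0
position: [0.4493, -0.1227, 0.0215]
ee_rot: [0.0, -0.611, 0.792, -0.001]
contact_force: [-0.1, -0.1, -0.1]
width: 0.0853
```

Emit:
carry_out --rows '[[[0.5, 0, 0, 0, 0], [0.3, 0, 0, 0, 0], [-1, 0, 0, 0, 0], [-1, 0, 0, 0, 0], [-1, 0, 0, 0, 0], [-1, 0, 0, 0, 0], [-1, 0, 0, 0, 0], [-1, 0, 0, 0, 0]]]' --force 30

```text
clock: 24.8
position: [0.449, -0.123, 0.0219]
ee_rot: [0.001, -0.611, 0.792, -0.001]
contact_force: [-0.3, -0.4, 6.4]
width: 0.0509
```

Emit:
carry_out --rows '[[[-1, 0, 0, 0.5, 0], [-1, 0, 0, 1, 0], [-1, 0, 0, 2.5, 0], [-1, 0, 0, 3, 0], [-1, 0, 0, 3, 0], [-1, 0, 0, 2, 0], [-1, 0, 0, 0, 0], [-1, 0, 0, 0, 0]]]'

```text
clock: 25.6
position: [0.448, -0.1226, 0.1409]
ee_rot: [0.0, -0.611, 0.792, -0.0]
contact_force: [-0.5, 0.5, -1.5]
width: 0.0503
```

```bash
python3 look.py w8
```

```text
t 25.6 tcp [ 0.448  -0.1226  0.1409] yaw -1.828 q6 1.41 w 0.0503 F [-0.5  0.5 -1.5]
```

View pics/w8.png

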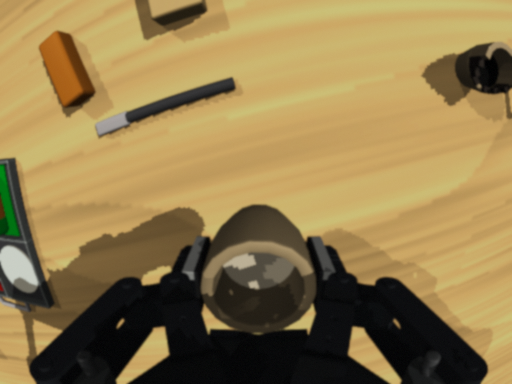

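Emit:
carry_out --rows '[[[-1, -0.3, 2, 0, 0], [-1, -0.3, 3, 0, 0], [-1, -0.3, 4, 0, 0], [-1, -0.4, 4, 0, 0], [-1, -0.4, 4, 0, 0], [-1, -0.4, 4, 0, 0], [-1, -0.3, 4, 0, 0], [-1, -0.3, 4, 0, 0], [-1, -0.3, 4, 0, 0], [-1, -0.3, 3, 0, 0], [-1, -0.2, 1.6, 0, 0], [-1, 0, 0, 0, 0]]]'

```text
clock: 26.85
position: [0.412, 0.2548, 0.139]
ee_rot: [-0.002, -0.612, 0.791, 0.001]
contact_force: [0.4, -0.3, -1.3]
width: 0.0503
```

Emit:
carry_out --rows '[[[-1, 0, 0, 0, 0], [-1, 0, 0, 0, 0], [-1, 0, 0, -3, 0], [-1, 0, 0, -3, 0], [-1, 0, 0, -1.5, 0], [-1, 0, 0, -0.5, 0], [-1, 0, 0, 0, 0], [-1, 0, 0, 0, 0]]]'

```text
clock: 27.65
position: [0.4142, 0.2531, 0.0616]
ee_rot: [0.001, -0.61, 0.792, -0.0]
contact_force: [0.0, 0.1, -1.3]
width: 0.0505
```

```bash
python3 look.py w9
```

```text
t 27.65 tcp [0.4142 0.2531 0.0616] yaw -1.829 q6 2.23 w 0.0505 F [ 0.   0.1 -1.3]
```

View pics/w9.png

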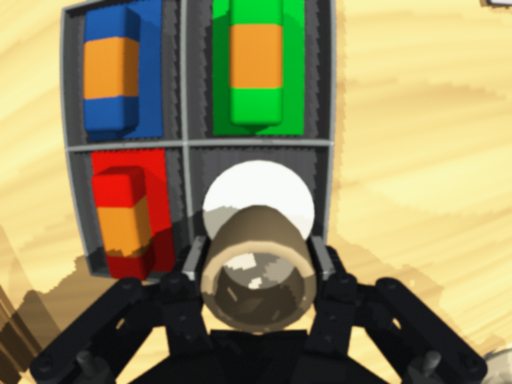

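All three ingots lie on their plates, and the crucible hangs over the white disc at px (258,215). Lower gently.

Emit:
carry_out --rows '[[[-1, 0, 0, -1.2, 0], [-1, 0, 0, -1, 0], [-1, 0, 0, -0.5, 0], [-1, 0, 0, -0.3, 0], [-1, 0, 0, -0.15, 0], [-1, 0, 0, 0, 0], [-1, 0, 0, 0, 0]]]'

```text
clock: 28.4
position: [0.4135, 0.2534, 0.0295]
ee_rot: [0.0, -0.611, 0.792, -0.0]
contact_force: [-0.0, 0.1, -1.2]
width: 0.0506
```

Emit:
carry_out --rows '[[[-1, 0, 0, -0.1, 0], [-1, 0, 0, 0, 0], [-1, 0, 0, 0, 0]]]'

```text
clock: 28.7
position: [0.4136, 0.2535, 0.0289]
ee_rot: [0.0, -0.611, 0.792, -0.0]
contact_force: [-0.1, -0.8, 4.9]
width: 0.0506
```

Emit:
carry_out --rows '[[[0.3, 0, 0, 0, 0], [0.6, 0, 0, 0, 0], [0.8, 0, 0, 0, 0], [0.8, 0, 0, 0, 0], [0.8, 0, 0, 0, 0], [0.8, 0, 0, 0, 0], [0.8, 0, 0, 2, 0], [0.8, 0, 0, 4, 0], [0.8, 0, 0, 4, 0], [0.8, -1.5, -2, 4, 0], [0.8, -1.5, -2, 4, 0], [0.8, 0, 0, 0, 0]]]'

```text
clock: 29.9
position: [0.3844, 0.2127, 0.2134]
ee_rot: [0.004, -0.61, 0.792, -0.002]
contact_force: [1.0, 0.9, 0.7]
width: 0.0767
```

Emit:
carry_out --rows '[[[0.8, -1, -4, 0, 0], [0.8, -1, -4, 0, 0], [0.8, -1, -4, 0, 0], [0.8, 0, -4, 0, 0], [0.8, 0, 0, 0, 0], [0.8, 0, 0, 0, 0]]]'

```text
clock: 30.5
position: [0.3533, 0.0529, 0.2079]
ee_rot: [0.0, -0.609, 0.793, 0.0]
contact_force: [-0.1, 0.4, -0.3]
width: 0.0768
```

```bash
python3 look.py w10; python3 - <<'E'
from fit import *
P={n:get(n) for n in("top","scene")}
T=dict(red=(.4355,.3465),blue=(.5397,.319),green=(.516,.2275))
for n,p in P.items():
    save(p,f"pics/{n}9.png")
    x0,y0,w,h=(105,165,110,105) if n=="top" else (310,120,120,100)
    save(p,f"pics/{n}9c.png",cv2.resize(p["image"][y0:y0+h,x0:x0+w],None,fx=5,fy=5,interpolation=cv2.INTER_CUBIC))
    print(n,"bare",fit_box(p,'bronze',.618,.036))
    for t in("crucible_sound","crucible_chipped"):
        for q in finder.boxes_of(p,t): print(t,q["xy"],round(q["confidence"],2),onz(p,q["xy"],.06 if n=="top" else .04))
E
```

```text
t 30.5 tcp [0.3533 0.0529 0.2079] yaw -1.831 q6 1.78 w 0.0768 F [-0.1  0.4 -0.3]
top bare (array([0.62214776, 0.03422012, 0.27171568]), np.float64(0.6240157937521773))
crucible_sound [163.7, 240.9] 0.83 [0.4092562  0.24777085 0.06      ]
crucible_chipped [140.9, 232.4] 0.56 [0.43154074 0.3137737  0.06      ]
crucible_chipped [135.4, 230.6] 0.54 [0.43621964 0.32969467 0.06      ]
crucible_chipped [385.4, 210.8] 0.53 [ 0.51141689 -0.38099121  0.06      ]
scene bare (array([0.61629939, 0.03643356, 0.11135414]), np.float64(0.799278185425082))
crucible_sound [346.8, 139.3] 0.93 [0.40495157 0.25490223 0.04      ]
crucible_chipped [86.2, 191.9] 0.67 [ 0.52266007 -0.37132676  0.04      ]
```

View pics/top9c.png

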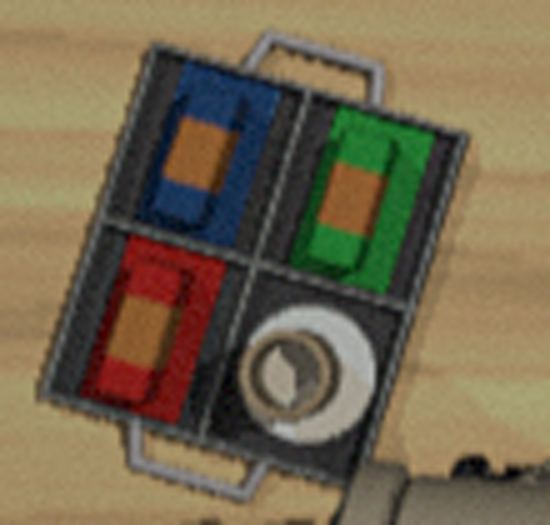

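View pics/scene9c.png

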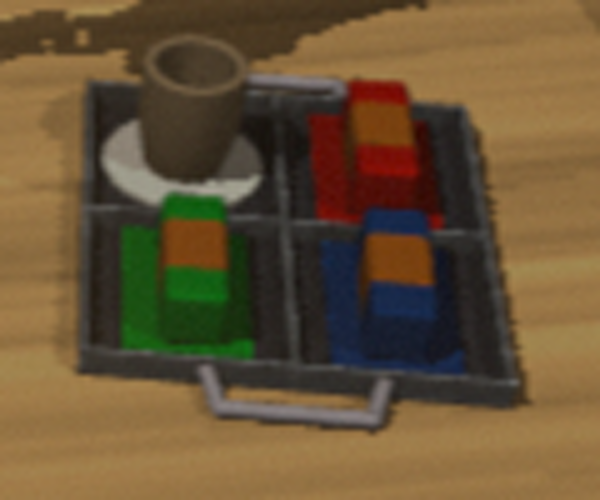

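View pics/w10.png

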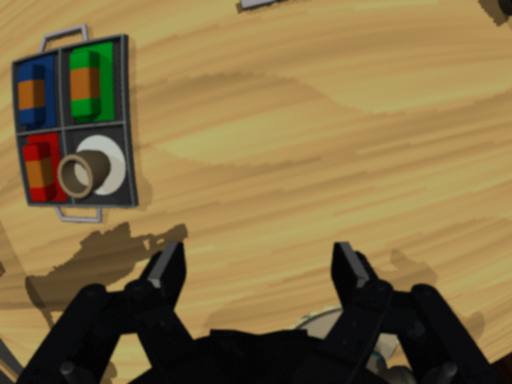

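```bash
python3 - <<'E'
from fit import *
p=get("top"); c,s=np.cos(-.257),np.sin(-.257)
for n,uv,z,t in[("red",(143,332),.037,(.4355,.3465)),("blue",(200,155),.037,(.5397,.319)),("green",(352,202),.037,(.516,.2275)),("cruc",(289,375),.067,(.4127,.2537))]:
    q=onz(p,(105+uv[0]/5-.4,165+uv[1]/5-.4),z)[:2]; d=q-t; print(n,q.round(4),"tray frame mm",np.round(1000*np.array([c*d[0]+s*d[1],-s*d[0]+c*d[1]]),1))
E
```

```text
red [0.4347 0.3428] tray frame mm [ 0.2 -3.7]
blue [0.5384 0.315 ] tray frame mm [-0.2 -4.1]
green [0.5133 0.225 ] tray frame mm [-2. -3.]
cruc [0.413 0.25 ] tray frame mm [ 1.2 -3.5]
```

```bash
python3 -c "
from rig import manip
print(manip.sign_off())"
```

```text
the job is handed in; nothing more can be done
None
```

The caddy is made up and the job is handed in, at about 31 s on the robot's clock. The interface gave no verdict. I placed the red, blue and green ingots lengthwise on their own plates and stood the sound crucible upright on the white disc.

- **Placements:** the final top-camera check put all four pieces within 2 mm along and about 4 mm across of their targets. Most of the sideways offset looks like a shared calibration bias, because all four showed nearly the same shift.
- **Upright and flat:** the scene and wrist views show the ingots flat and the crucible upright and wholly on the disc. The gripper is clear of everything.
- **Left alone:** the unpainted ingot and the chipped crucible were not touched. The position checks at the end matched the start to about 3 mm, except the network's scene-camera hits on the chipped crucible, which I projected at different heights and did not compare. The top-camera hits on it also moved about 9 mm, but the last one fell within 4 mm of where I had located it by eye at the start.
- **Disagreements:** the networks gave two false chipped-crucible hits near the caddy, with confidence about 0.55. The top-camera angle of the unpainted ingot also disagreed with the scene camera, about 0.27 against 0.11 rad. Both were as much apart at the start (0.26 against 0.11), so I put that down to the fit and not to motion.

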